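# Press a pill box's row of lids shut with a fingertip

### The arm

A 6-joint arm with a two-finger parallel gripper is mounted at the origin on a cart in front of the work surface, level with it; the furniture and walls round the work are solid. World frame = base frame: x ahead of the robot, y to its left, z up, the work surface at z = 0. Lengths are in m, angles in degrees, forces in N, time in s.
With the tool pointing down it reaches from about 0.3 to 0.75 m from the base axis. Payload 8.5 kg.
Tool frame: the origin (TCP) lies midway between the tips of the shut fingers; the grasp point (between the pads) lies 19 mm behind it (env.tcp_to_grasp is the z of the grasp point in the tool frame, in m); z points along the fingers, y is the line along which they close (so a half turn about z gives the same grasp; the last joint's range is limited). The gripper opens to 85 mm and grips with 20 to 120 N. Pads are 22 mm wide; open, the fingers measure 114 mm over their backs; the gripper's body (76 mm by 85 mm) begins 54 mm behind the grasp point. The pads swing forward as they close: fully open they stand 13 mm farther back than shut.
Start: joints at [-77.71, 21.807, 74.336, -0, 83.858, -12.336], TCP at [0.229, -0.5, 0.231] pointing down, gripper open.
Joint ranges: [-178.18, 178.18], [-50.72, 133.34], [12.68, 142.11], [-81.47, 261.47], [9.98, 163.14], [-165.26, 165.26]. Speed limits (degrees/s): [136.94, 136.94, 180, 180, 180, 180].

### API

Orientations are given as a 3x3 rotation matrix whose columns are the frame's x, y, z axes.
In Python, from rig import env, imaging, job, models gives the robot as it stands. The module is installed in compiled form; this text tells all that it offers.
- The arm moves only by the tool jog_arm, never from a script. Its argument "plan" is text: rows parted by semicolons, each of 7 numbers parted by spaces: the turn, a rotation vector about the tool's x, y, z in degrees, then the shift along the tool's x, y, z in cm, then the closure in counts, from 0 (fully open) to 255 (shut). In form: rx ry rz x y z claw; .... A call has 1 to 10 rows; each row shifts and turns the commanded pose from where the row before left it, along the tool's axes as they then stand; what a row does not reach is not made up. A row lasts 1/12 s, in which the tool goes at most 41.7 mm and 7.16 degrees, less where a joint would pass 70% of its speed; a pose out of reach is approached as far as the arm can. A call with a gripper value outside its range is refused whole. The fingers move at their own pace and stop on an object; "grip_force" is the grip in N (left out, the last holds). Time passes only in rows, so rows that do not move let the fingers close. It gives the time, the measured TCP pose, the force, the opening and the grip force at its end, in the units of the state.
- env.observe(): the state, without advancing time (a new reading comes with each control period).
- imaging.get_image(name): name is "scene" or "top" or "wrist"; returns a dict with "pixels" (480x640x3 uint8, red, green, blue), "depth" (480x640 float32, m along the optical axis (not along the pixel's ray), 0 where there is no reading), "fov_y" (degrees; the focal length in pixels is half the picture's height over the tangent of half this angle, whatever the lens; pixels are square), "cx", "cy" (the principal point, pixels), "world_from_camera" (4x4, takes a point from camera to world coordinates). Camera axes: x right, y down, z forward; pixel columns grow to the right and rows downward; lengths in m; the calibration is good to about 2 mm. A picture is of the moment at which its call begins.
- job.close_job(): hands the job in; it is judged then, once.
Trained networks look in the newest picture that a camera, given by its name, has taken for a name from the list of things; names that differ only in an ending like _2 or _b are one class to them, and where a whole thing is asked for, a point or a joint stands for the part that bears it (a point fixed in the world has none). Each returns a list of dicts, best first, with "confidence" (0 to 1); they miss things now and then, are a little off and sometimes report something else, mostly with a low value. They report only what shows in the picture. A call takes as long as a camera call.
- models.outline_of(camera, query): "region" (480x640 bool, what is visible of it) and "bbox" ([centre column, centre row, width, height] in pixels, round what is visible of it).
- models.tip_of(camera, query): "at" ([column, row] in pixels: a listed point, or the origin of a listed thing).
The state is a dict: "time_s": time; "q": joint angles; "qvel": joint speeds; "joint_efforts": joint torques, N m; "position": TCP position; "tool_rot": TCP orientation; "ft_force": force on the tool from outside, world axes, zero at the start; "wrist_torque": the same for the moment, N m; "grip_width": finger opening in m; "gripper_force": force on a finger pad.
Only numpy, scipy, OpenCV 4.12 (cv2) and the standard library are available. Lean on these libraries where they do the work, as an engineer would, in place of code of your own. Each camera call takes 0.05 s, during which the arm holds its last target. There are 200 camera calls.

### The job

Close the weekly pill box: beginning at its red end, run the fingertips lightly along the top of the row of seven lids to the white end, so that each lid in turn is pressed fully shut. Touch only: do not press hard, and do not lift the box or shove it out of its place. Leave the other things on the worktop where they stand.

Things in the scene. Friction and masses are not known exactly. Their poses are not given: they have to be found in the camera images.
- pill_box: white pill box, loose on the worktop, 240 mm long (its y), 42 wide (x), 32 high to its shut lids, about 0.5 kg on rubber feet (a side push of a few N slides it). Origin: centre of underside, z up. A 22 mm block at its -y end is red, at its +y end white, tops flush with the shut lids; between them seven blue lids, 38 mm wide, 28 mm apart. Red end to the robot's right
- red_end (a point): centre of the top of the red end block, 32 mm above the worktop; the row of lids begins 11 mm from here towards the white end
- white_end (a point): centre of the top of the white end block, 32 mm above the worktop; the row of lids ends 11 mm before it. A finger drawn along the top of the box towards this end runs down each lid like a ramp; the other way it catches under the lids. Beyond the box a wall cabinet overhangs the worktop from x = 0.6 m on, its underside 0.48 m up: lift away only a few cm
- lid1 (a joint): lid 1 of 7 from the red end: stiff 4 mm flap, hinged across the box at its edge nearer the red end (box frame y = -98 mm, z = 28 mm), reaching 26.5 mm towards the white end. 0 = shut, flush with the end blocks; grows to 0.9 rad as the white-end edge rises. Starts ajar, stays where left, closes under 0.3 N at the free edge (1 to 2 N near the hinge)
- lid2 (a joint): lid 2 of 7 from the red end: stiff 4 mm flap, hinged across the box at its edge nearer the red end (box frame y = -70 mm, z = 28 mm), reaching 26.5 mm towards the white end. 0 = shut, flush with the end blocks; grows to 0.9 rad as the white-end edge rises. Starts ajar, stays where left, closes under 0.3 N at the free edge (1 to 2 N near the hinge)
- lid3 (a joint): lid 3 of 7 from the red end: stiff 4 mm flap, hinged across the box at its edge nearer the red end (box frame y = -42 mm, z = 28 mm), reaching 26.5 mm towards the white end. 0 = shut, flush with the end blocks; grows to 0.9 rad as the white-end edge rises. Starts ajar, stays where left, closes under 0.3 N at the free edge (1 to 2 N near the hinge)
- lid4 (a joint): lid 4 of 7 from the red end: stiff 4 mm flap, hinged across the box at its edge nearer the red end (box frame y = -14 mm, z = 28 mm), reaching 26.5 mm towards the white end. 0 = shut, flush with the end blocks; grows to 0.9 rad as the white-end edge rises. Starts ajar, stays where left, closes under 0.3 N at the free edge (1 to 2 N near the hinge)
- lid5 (a joint): lid 5 of 7 from the red end: stiff 4 mm flap, hinged across the box at its edge nearer the red end (box frame y = 14 mm, z = 28 mm), reaching 26.5 mm towards the white end. 0 = shut, flush with the end blocks; grows to 0.9 rad as the white-end edge rises. Starts ajar, stays where left, closes under 0.3 N at the free edge (1 to 2 N near the hinge)
- lid6 (a joint): lid 6 of 7 from the red end: stiff 4 mm flap, hinged across the box at its edge nearer the red end (box frame y = 42 mm, z = 28 mm), reaching 26.5 mm towards the white end. 0 = shut, flush with the end blocks; grows to 0.9 rad as the white-end edge rises. Starts ajar, stays where left, closes under 0.3 N at the free edge (1 to 2 N near the hinge)
- lid7 (a joint): lid 7 of 7 from the red end: stiff 4 mm flap, hinged across the box at its edge nearer the red end (box frame y = 70 mm, z = 28 mm), reaching 26.5 mm towards the white end. 0 = shut, flush with the end blocks; grows to 0.9 rad as the white-end edge rises. Starts ajar, stays where left, closes under 0.3 N at the free edge (1 to 2 N near the hinge)
- salt_shaker: salt shaker, clear with a grey cap, 44 mm across, 90 mm high, standing loose behind the pill box; origin at the centre of its underside
- coffee_pod_a: red and white coffee pod, 53 mm across, 34 mm high, loose in front of the pill box, the one towards the white end; origin at the centre of its underside
- coffee_pod_b: a like coffee pod, the one towards the red end; origin at the centre of its underside
- mug: blue mug, 80 mm across, 90 mm high, loose, to the right of the pill box; origin at the centre of its underside
- keys: bunch of keys with a red fob, 84 x 118 x 8 mm, lying loose to the left of the pill box; origin at the centre of its underside

How it is judged (in metres and radians):
On the way, in this order (a step that is already met when the one before it is completed fails the run):
1. the first lid, beside the red end, is pressed shut (value of joint lid1 below 0.12 rad), for 0.05 s.
2. then the middle (fourth) lid is shut (value of joint lid4 below 0.12 rad), for 0.05 s.
3. then the last lid, beside the white end, is shut (value of joint lid7 below 0.12 rad), for 0.05 s.
At the end, for the whole second after the job is handed in: all seven lids are shut (each below 0.12 rad, its free edge within about 3 mm of flush), both ends of the pill box lie within 20 mm of where they were, the box stands flat and at rest, and the other loose things are within 20 mm of where they stood (value of joint each of lid1, lid2, lid3, lid4, lid5, lid6, lid7 below 0.12 rad and distance of each of red_end, white_end, salt_shaker, coffee_pod_a, coffee_pod_b, mug, keys from where it was at the start of the episode below 0.02 m and angle between pill_box's own z axis and vertical below 0.05 rad and linear speed of pill_box below 0.02 m/s); the robot touches nothing.
It fails at once if a lid is shut while the lid two places nearer the red end still stands open ((value of joint lid3 below 0.12 rad and value of joint lid1 above 0.2 rad) or (value of joint lid4 below 0.12 rad and value of joint lid2 above 0.2 rad) or (value of joint lid5 below 0.12 rad and value of joint lid3 above 0.2 rad) or (value of joint lid6 below 0.12 rad and value of joint lid4 above 0.2 rad) or (value of joint lid7 below 0.12 rad and value of joint lid5 above 0.2 rad)).
It fails at once if the fingers or arm press on the pill box with more than 35 N (contact force between any of the arm, the fingers and pill_box above 35 N).
It fails at once if the pill box is lifted or tipped (height (world z) of pill_box above 0.01 m or angle between pill_box's own z axis and vertical above 0.15 rad).
It fails at once if an end of the pill box is shoved more than 30 mm (distance of any of red_end, white_end from where it was at the start of the episode above 0.03 m).
It fails at once if another loose thing is moved more than 20 mm (distance of any of salt_shaker, coffee_pod_a, coffee_pod_b, mug, keys from where it was at the start of the episode above 0.02 m).
It also fails if it takes over 40 s, if anything falls off the work surface, if the arm or the gripper's body presses on something with over 40 N, if the wrist force passes 120 N, or if a joint passes its speed limit or range.

## Working session

There is one attempt and no reset: what is moved stays moved. The work goes in short steps, Python scripts to look and compute and a tool call to move; the robot and the scene stay as the last step left them, time stands still between calls to the robot, and variables do not carry over. Pictures are saved under pics/ and viewed, at most 10 in all, crops included, and the job is handed in when it is done.

Besides the shell and the picture viewer there is one more tool, called by a JSON object that holds its "api" and its "payload", one argument or row to a line. jog_arm: Moves the arm, as the interface text tells. Its arguments: {"type":"object","properties":{"plan":{"type":"string"},"grip_force":{"type":"number"}},"required":["plan"]}

```bash
mkdir -p pics
cat > h.py <<'E'
import numpy as np, cv2
from rig import env, imaging, job, models
def world(im,u,v,d):
    f=240/np.tan(np.radians(im["fov_y"]/2))
    p=np.array([(u-im["cx"])*d/f,(v-im["cy"])*d/f,d,1.0]); return (im["world_from_camera"]@p)[:3]
def cloud(im):
    f=240/np.tan(np.radians(im["fov_y"]/2)); d=im["depth"]
    v,u=np.mgrid[:480,:640]
    P=np.stack([(u-im["cx"])*d/f,(v-im["cy"])*d/f,d,np.ones_like(d)],-1)
    return (P@im["world_from_camera"].T)[...,:3]
def save(im,n): cv2.imwrite("pics/"+n,im["pixels"][...,::-1])
E
python3 - <<'E'
from h import *
np.set_printoptions(precision=4,suppress=True)
for c in("scene","top"):
    im=imaging.get_image(c); save(im,c+"1.png"); C=cloud(im)
    print(c,im["world_from_camera"][:3,3])
    for q in("pill_box","salt_shaker","coffee_pod_a","mug","keys"):
        for o in models.outline_of(c,q)[:2]:
            P=C[o["region"]&(im["depth"]>0)]
            print(q,round(o["confidence"],2),o["bbox"],np.percentile(P,[2,50,98],axis=0).ravel())
    for q in("red_end","white_end"):
        for o in models.tip_of(c,q)[:1]:
            u,v=o["at"]; print(q,o["confidence"],o["at"],C[int(round(v)),int(round(u))])
s=env.observe();print(s["time_s"],s["position"],s["tool_rot"],s["ft_force"])
E
```

```text
scene [0.0079 0.7912 0.529 ]
pill_box 0.64 [280.6, 275.9, 65.8, 75.1] [ 0.4289 -0.0185  0.0034  0.4587  0.12    0.0223  0.5002  0.2125  0.0445]
salt_shaker 0.93 [245.6, 247.9, 23.5, 46.1] [ 0.5346  0.0808 -0.0006  0.546   0.1051  0.0447  0.5876  0.1145  0.0864]
coffee_pod_a 0.77 [310.6, 296.1, 27.6, 30.7] [ 0.3591  0.116  -0.0011  0.3755  0.1401  0.0197  0.4002  0.1509  0.0326]
coffee_pod_a 0.58 [331.3, 264.6, 26.2, 25.9] [ 0.375  -0.0024 -0.0009  0.3916  0.0241  0.0196  0.4164  0.0347  0.0325]
mug 0.87 [376.6, 179.9, 36.7, 41.7] [ 0.4283 -0.4545  0.0015  0.4614 -0.3831  0.0567  0.5219 -0.3736  0.088 ]
mug 0.51 [244.4, 249.3, 22.6, 41.0] [0.5345 0.0831 0.0002 0.5458 0.1049 0.0447 0.5687 0.1144 0.0865]
keys 0.89 [216.2, 363.6, 78.6, 43.1] [ 0.364   0.3065 -0.0014  0.4206  0.3501  0.0013  0.4452  0.4103  0.0044]
red_end 0.83 [300.9, 240.8] [ 0.4878 -0.0182  0.0287]
white_end 0.91 [256.8, 293.8] [0.4494 0.2015 0.0314]
top [ 0.033  -0.0834  1.4874]
pill_box 0.89 [278.9, 228.6, 100.7, 25.2] [ 0.432  -0.0222  0.0008  0.4663  0.0922  0.0333  0.5024  0.2059  0.0484]
salt_shaker 0.51 [286.1, 
[... 189 characters left out ...]
0331  0.0387]
coffee_pod_a 0.67 [263.8, 260.9, 20.7, 16.6] [0.3616 0.1026 0.0003 0.3788 0.1218 0.0299 0.4014 0.1441 0.0382]
mug 0.85 [485.9, 247.2, 43.5, 53.6] [ 0.4155 -0.4547 -0.0008  0.4622 -0.4199  0.0388  0.5217 -0.3779  0.0938]
mug 0.18 [279.2, 230.5, 100.2, 22.4] [ 0.4322 -0.0223  0.0032  0.4662  0.0914  0.0338  0.502   0.204   0.0484]
keys 0.59 [173.0, 244.6, 41.2, 38.3] [ 0.3649  0.3026 -0.0039  0.4202  0.3484  0.0029  0.4466  0.4082  0.01  ]
red_end 0.86 [320.3, 222.6] [ 0.487  -0.0097  0.0344]
white_end 0.79 [235.2, 227.4] [0.4567 0.2002 0.029 ]
0.8 [ 0.2292 -0.5     0.2313] [[ 0.909   0.4167 -0.    ]
 [ 0.4167 -0.909  -0.0001]
 [-0.      0.0001 -1.    ]] [-0.582   1.2202 -0.1012]
```

Run:
```python
import cv2
a=cv2.imread("pics/scene1.png")[190:400,150:430];b=cv2.imread("pics/top1.png")[170:290,150:350]
cv2.imwrite("pics/c1.png",cv2.resize(a,(800,600),interpolation=cv2.INTER_CUBIC))
```

```text
(no output)
```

View pics/c1.png

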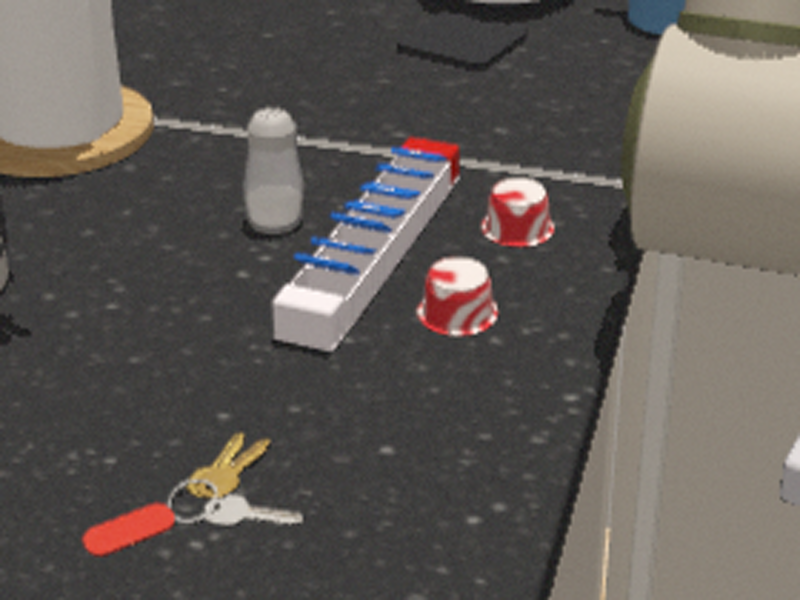

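{"api": "jog_arm", "payload": {
  "plan": "0 0 -7 0 0 0 255;0 0 -7 0 0 0 255;0 0 -7 0 0 0 255;0 0 -7 0 0 0 255;0 0 -7 0 0 0 255;0 0 -7 0 0 0 255;0 0 -7 0 0 0 255;0 0 -7 0 0 0 255;0 0 -7 0 0 0 255;0 0 -7 0 0 0 255",
  "grip_force": 20
}}

```text
time_s: 1.63
position: [0.2292, -0.5, 0.2313]
tool_rot: [[-0.087, 0.996, -0.0], [0.996, 0.087, 0.0], [0.0, -0.0, -1.0]]
ft_force: [-0.4, 0.1, 0.1]
grip_width: -0.0001
gripper_force: 0.0
```

{"api": "jog_arm", "payload": {
  "plan": "0 0 0 3 2 0 255;0 0 0 3 2 0 255;0 0 0 3 2 0 255;0 0 0 3 2 0 255;0 0 0 3 2 0 255;0 0 0 3 2 0 255;0 0 0 3 2 0 255;0 0 0 3 2 0 255;0 0 0 3 2 0 255;0 0 0 3 2 0 255"
}}

```text
time_s: 2.47
position: [0.4049, -0.1831, 0.2316]
tool_rot: [[-0.08, 0.997, 0.001], [0.997, 0.08, -0.0], [-0.0, 0.0, -1.0]]
ft_force: [0.2, -1.4, -0.3]
grip_width: 0.0001
gripper_force: 0.0
```

{"api": "jog_arm", "payload": {
  "plan": "0 0 0 3 2 0 255;0 0 0 3 2 0 255;0 0 0 3 2 0 255;0 0 0 3 2 0 255;0 0 0 3 1.9 0 255;0 0 -4.2 1 0 0 255;0 0 0 0 0 0 255"
}}

```text
time_s: 3.05
position: [0.4903, -0.0151, 0.2312]
tool_rot: [[-0.16, 0.987, -0.0], [0.987, 0.16, 0.0], [0.0, -0.0, -1.0]]
ft_force: [-0.7, -1.1, 0.4]
grip_width: 0.0001
gripper_force: 0.0
```

Run:
```python
from h import *
np.set_printoptions(precision=4,suppress=True)
s=env.observe();print(s["position"],s["tool_rot"][:,0] if hasattr(s["tool_rot"],"shape") else s["tool_rot"],s["ft_force"])
for c in("wrist","top","scene"):
    im=imaging.get_image(c); save(im,c+"2.png"); C=cloud(im)
    for q in("red_end","white_end"):
        for o in models.tip_of(c,q)[:1]:
            u,v=o["at"]; print(c,q,o["confidence"],o["at"],C[int(round(v)),int(round(u))])
    for o in models.outline_of(c,"pill_box")[:1]:
        R=o["region"]&(im["depth"]>0)&(C[...,2]>.024)&(C[...,2]<.06); 
        hsv=cv2.cvtColor(im["pixels"],cv2.COLOR_RGB2HSV)
        P=C[R][:,:2].astype(np.float32); print(o["confidence"],cv2.minAreaRect(P))
        red=R&(hsv[...,1]>150)&((hsv[...,0]<8)|(hsv[...,0]>172))
        if red.sum()>5: print("red",red.sum(),np.percentile(C[red],[5,50,95],axis=0))
```

```text
[ 0.4903 -0.0151  0.2312] [-0.1597  0.9872  0.0004] [-0.7194 -1.0625  0.3535]
wrist red_end 0.56 [321.0, 213.9] [ 0.4917 -0.0182  0.0346]
0.64 ((0.4743252396583557, 0.07116162776947021), (0.04202601686120033, 0.194717675447464), 10.336050987243652)
red 761 [[ 0.4718 -0.0233  0.0315]
 [ 0.4905 -0.0143  0.0328]
 [ 0.5078 -0.0048  0.0341]]
top red_end 0.66 [322.7, 223.6] [ 0.4865 -0.0172  0.0303]
top white_end 0.75 [235.2, 231.0] [0.2813 0.086  0.6113]
0.71 ((0.4665323495864868, 0.08958229422569275), (0.024023178964853287, 0.23646901547908783), 6.017267227172852)
red 62 [[ 0.4691 -0.0279  0.0258]
 [ 0.4771 -0.0192  0.0317]
 [ 0.4867 -0.0104  0.0381]]
scene red_end 0.93 [301.4, 240.7] [ 0.4872 -0.017   0.0294]
scene white_end 0.78 [255.1, 294.7] [0.4515 0.2048 0.0304]
0.58 ((0.4683127999305725, 0.09288276731967926), (0.04381142929196358, 0.2441249042749405), 10.180815696716309)
red 75 [[ 0.4672 -0.0243  0.0274]
 [ 0.4839 -0.0146  0.0301]
 [ 0.5037 -0.0058  0.0314]]
```

View pics/wrist2.png

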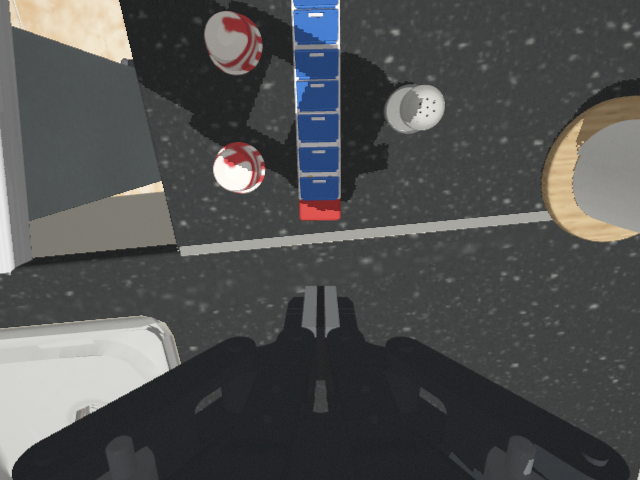

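{"api": "jog_arm", "payload": {
  "plan": "0 0 -1 -0.4 0 3 255;0 0 0 0 0 3 255;0 0 0 0 0 3 255;0 0 0 0 0 3 255;0 0 0 0 0 3 255;0 0 0 0 0 2 255;0 0 0 0 0 1 255;0 0 0 0 0 0.5 255;0 0 0 0 0 0 255;0 0 0 0 0 0 255"
}}

```text
time_s: 4.48
position: [0.4911, -0.0214, 0.0468]
tool_rot: [[-0.171, 0.985, 0.001], [0.985, 0.171, -0.0], [-0.0, 0.001, -1.0]]
ft_force: [-0.3, 0.3, -0.9]
grip_width: -0.0
gripper_force: 0.0
```

{"api": "jog_arm", "payload": {
  "plan": "0 0 0 0 0 0.1 255;0 0 0 0 0 0.1 255;0 0 0 0 0 0 255;0 0 0 0 0 0 255"
}}

```text
time_s: 4.82
position: [0.4908, -0.0213, 0.0447]
tool_rot: [[-0.171, 0.985, 0.001], [0.985, 0.171, -0.0], [-0.0, 0.001, -1.0]]
ft_force: [0.9, -0.0, 0.2]
grip_width: 0.0001
gripper_force: 0.0
```

{"api": "jog_arm", "payload": {
  "plan": "0 0 0 0 0 0.4 255;0 0 0 0 0 0.4 255;0 0 0 0 0 0.1 255;0 0 0 0 0 0 255;0 0 0 0 0 0 255"
}}

```text
time_s: 5.23
position: [0.4907, -0.0213, 0.0352]
tool_rot: [[-0.171, 0.985, -0.0], [0.985, 0.171, 0.0], [0.0, -0.0, -1.0]]
ft_force: [-0.0, 1.0, 0.2]
grip_width: 0.0001
gripper_force: 0.0
```

{"api": "jog_arm", "payload": {
  "plan": "0 0 0 0 0 0.1 255;0 0 0 0 0 0.1 255;0 0 0 0 0 0 255;0 0 0 0 0 0 255"
}}

```text
time_s: 5.57
position: [0.4907, -0.0213, 0.0333]
tool_rot: [[-0.171, 0.985, -0.0], [0.985, 0.171, 0.0], [0.0, -0.0, -1.0]]
ft_force: [0.3, 0.3, -0.1]
grip_width: 0.0001
gripper_force: 0.0
```

{"api": "jog_arm", "payload": {
  "plan": "0 0 0 0 0 0.05 255;0 0 0 0 0 0 255;0 0 0 0 0 0 255"
}}

```text
time_s: 5.82
position: [0.4907, -0.0213, 0.0328]
tool_rot: [[-0.171, 0.985, 0.0], [0.985, 0.171, -0.0], [-0.0, 0.0, -1.0]]
ft_force: [1.0, 0.0, -0.0]
grip_width: 0.0003
gripper_force: 0.0
```

{"api": "jog_arm", "payload": {
  "plan": "0 0 0 0.3 0 0 255;0 0 0 0.3 0 0 255;0 0 0 0.3 0 0 255;0 0 0 0.3 0 0 255;0 0 0 0.3 0 0 255"
}}

```text
time_s: 6.23
position: [0.4882, -0.0062, 0.0329]
tool_rot: [[-0.171, 0.985, 0.0], [0.985, 0.171, -0.0], [-0.0, 0.0, -1.0]]
ft_force: [-0.1, -0.5, 0.2]
grip_width: -0.0002
gripper_force: 0.3
```

{"api": "jog_arm", "payload": {
  "plan": "0 0 0 0.3 0 0 255;0 0 0 0.3 0 0 255;0 0 0 0.3 0 0 255;0 0 0 0.3 0 0 255;0 0 0 0.3 0 0 255;0 0 0 0.3 0 0 255;0 0 0 0.3 0 0 255"
}}

```text
time_s: 6.82
position: [0.4845, 0.0145, 0.0328]
tool_rot: [[-0.171, 0.985, -0.0], [0.985, 0.171, 0.0], [0.0, -0.0, -1.0]]
ft_force: [-0.4, 0.2, 0.5]
grip_width: 0.0002
gripper_force: 0.1
```

```bash
cat > chk.py <<'E'
from h import *
import sys
np.set_printoptions(precision=4,suppress=True)
t=sys.argv[1]; s=env.observe();print(s["position"],s["ft_force"])
for c in("scene","wrist"):
    im=imaging.get_image(c); save(im,c+t+".png"); C=cloud(im)
    for q in("red_end","white_end"):
        for o in models.tip_of(c,q)[:1]:
            u,v=o["at"]; print(c,q,o["confidence"],o["at"],C[int(round(v)),int(round(u))])
    d=np.array([-.174,.985]);n=np.array([.985,.174])
    r=C[...,:2]-np.array([.490,-.0145]); a=r@d; b=r@n; z=C[...,2]
    m=(abs(b)<.015)&(im["depth"]>0)&(z>.02)&(z<.06)
    for k in range(7):
        k0=.011+.028*k; mm=m&(a>k0+.016)&(a<k0+.026)
        print(k+1, mm.sum(), np.median(z[mm]) if mm.sum() else None,end=" | ")
    print()
a=cv2.imread(f"pics/scene{t}.png")[220:330,220:340]; b=cv2.imread(f"pics/wrist{t}.png")
cv2.imwrite(f"pics/m{t}.png",np.hstack([cv2.resize(a,(400,367),interpolation=cv2.INTER_CUBIC),cv2.resize(b,(400,300))[:].copy() if 0 else cv2.copyMakeBorder(cv2.resize(b,(400,300)),0,67,0,0,0)]))
E
python3 chk.py 3
```

```text
[0.4845 0.0145 0.0328] [-0.4187  0.1533  0.5025]
scene red_end 0.63 [294.9, 240.0] [0.4753 0.0274 0.0552]
scene white_end 0.74 [385.7, 193.5] [ 0.434  -0.3807  0.0228]
1 65 0.04262847283077731 | 2 32 0.03970964403497995 | 3 35 0.03836764184306124 | 4 37 0.038721592122122506 | 5 33 0.045001954619886986 | 6 37 0.04228435813089504 | 7 39 0.04523380373630509 | 
1 772 0.04578930841523053 | 2 1247 0.043219883674296716 | 3 1625 0.04136761588808749 | 4 1930 0.04176306504154692 | 5 1139 0.04800992626420292 | 6 0 None | 7 0 None |
```

View pics/m3.png

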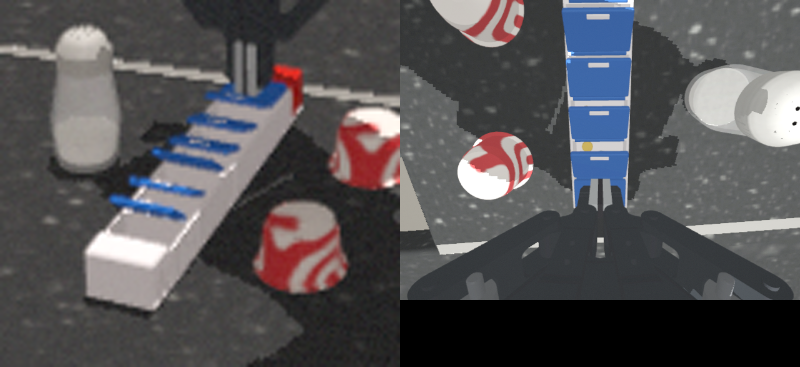

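The picture shows the fingers on the red-end side with six lids still up (the nearest at (243,95), left half), lid 1 pressed under the fingers, and the box in place. I'll continue the sweep.

{"api": "jog_arm", "payload": {
  "plan": "0 0 0 0.3 0 0 255;0 0 0 0.3 0 0 255;0 0 0 0.3 0 0 255;0 0 0 0.3 0 0 255;0 0 0 0.3 0 0 255;0 0 0 0.3 0 0 255;0 0 0 0.3 0 0 255;0 0 0 0.3 0 0 255;0 0 0 0.3 0 0 255;0 0 0 0.3 0 0 255"
}}

```text
time_s: 7.95
position: [0.4794, 0.0441, 0.0328]
tool_rot: [[-0.171, 0.985, -0.0], [0.985, 0.171, 0.0], [0.0, -0.0, -1.0]]
ft_force: [0.2, -0.5, -0.6]
grip_width: 0.0001
gripper_force: 0.1
```

```bash
python3 chk.py 4
```

```text
[0.4794 0.0441 0.0328] [ 0.1572 -0.5468 -0.6273]
scene red_end 0.75 [299.6, 240.2] [ 0.4907 -0.0186  0.0302]
scene white_end 0.79 [255.1, 293.1] [0.4547 0.2002 0.031 ]
1 12 0.03068284858645301 | 2 39 0.03186844372704972 | 3 34 0.03864115636817067 | 4 40 0.038637401753027045 | 5 34 0.044754488494670674 | 6 37 0.042556890486174836 | 7 36 0.04514262606523489 | 
wrist red_end 0.66 [319.5, 408.6] [ 0.4897 -0.0156  0.0324]
1 0 None | 2 142 0.03349836820575859 | 3 1396 0.04114469369165594 | 4 1601 0.04173783586359883 | 5 1025 0.04793088830444961 | 6 1870 0.04507725834668121 | 7 0 None |
```

View pics/m4.png

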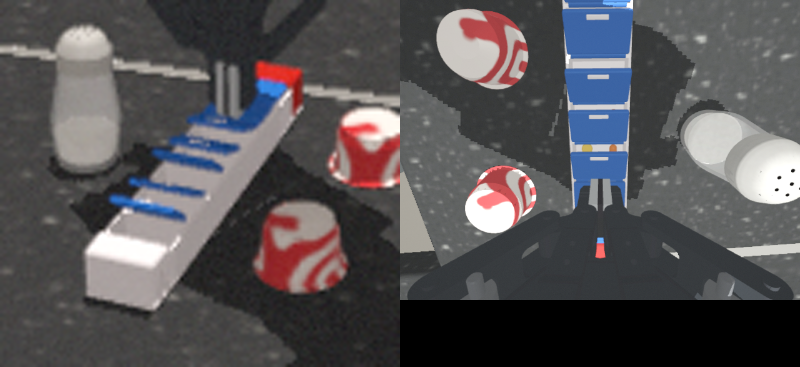

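Behind the fingers lids 1 and 2 lie flat (blue at (270,88)), the box is unmoved and the fingers are central. Continuing.

{"api": "jog_arm", "payload": {
  "plan": "0 0 0 0.3 0 0 255;0 0 0 0.3 0 0 255;0 0 0 0.3 0 0 255;0 0 0 0.3 0 0 255;0 0 0 0.3 0 0 255;0 0 0 0.3 0 0 255;0 0 0 0.3 0 0 255;0 0 0 0.3 0 0 255;0 0 0 0.3 0 0 255;0 0 0 0.3 0 0 255"
}}

```text
time_s: 9.08
position: [0.4743, 0.0736, 0.0328]
tool_rot: [[-0.171, 0.985, 0.0], [0.985, 0.171, -0.0], [-0.0, 0.0, -1.0]]
ft_force: [0.9, -0.3, 1.0]
grip_width: 0.0001
gripper_force: 0.4
```

{"api": "jog_arm", "payload": {
  "plan": "0 0 0 0.3 0 0 255;0 0 0 0.3 0 0 255;0 0 0 0.3 0 0 255;0 0 0 0.3 0 0 255;0 0 0 0.3 0 0 255;0 0 0 0.3 0 0 255;0 0 0 0.3 0 0 255;0 0 0 0.3 0 0 255;0 0 0 0.3 0 0 255;0 0 0 0.3 0 0 255"
}}

```text
time_s: 9.92
position: [0.4692, 0.1031, 0.0329]
tool_rot: [[-0.171, 0.985, 0.0], [0.985, 0.171, -0.0], [-0.0, 0.0, -1.0]]
ft_force: [0.1, -1.4, 1.0]
grip_width: -0.0004
gripper_force: 0.3
```

```bash
python3 chk.py 5
```

```text
[0.4692 0.1031 0.0329] [ 0.0565 -1.3666  1.0289]
scene red_end 0.6 [298.2, 240.7] [0.4185 0.1096 0.1059]
scene white_end 0.95 [256.0, 296.4] [0.4481 0.2065 0.0305]
1 19 0.03072842617642918 | 2 28 0.03129625230027691 | 3 14 0.03112349299168332 | 4 29 0.03301246611270098 | 5 45 0.033511582985388255 | 6 37 0.04194003590712497 | 7 35 0.04497896257222039 | 
wrist white_end 0.7 [317.5, 70.2] [0.4516 0.1995 0.0337]
1 0 None | 2 152 0.03381374049455396 | 3 0 None | 4 2 0.03173824767657972 | 5 1522 0.036124693111105485 | 6 1238 0.04514613877361301 | 7 890 0.04843326517346022 |
```

{"api": "jog_arm", "payload": {
  "plan": "0 0 0 0.3 0 0 255;0 0 0 0.3 0 0 255;0 0 0 0.3 0 0 255;0 0 0 0.3 0 0 255;0 0 0 0.3 0 0 255;0 0 0 0.3 0 0 255;0 0 0 0.3 0 0 255;0 0 0 0.3 0 0 255;0 0 0 0.3 0 0 255;0 0 0 0.3 0 0 255"
}}

```text
time_s: 11.05
position: [0.4641, 0.1327, 0.0329]
tool_rot: [[-0.171, 0.985, 0.0], [0.985, 0.171, -0.0], [-0.0, 0.0, -1.0]]
ft_force: [0.6, -1.0, -0.4]
grip_width: -0.0002
gripper_force: 0.3
```

{"api": "jog_arm", "payload": {
  "plan": "0 0 0 0.3 0 0 255;0 0 0 0.3 0 0 255;0 0 0 0.3 0 0 255;0 0 0 0.3 0 0 255;0 0 0 0.3 0 0 255;0 0 0 0.3 0 0 255;0 0 0 0.3 0 0 255;0 0 0 0.3 0 0 255;0 0 0 0.3 0 0 255;0 0 0 0.3 0 0 255"
}}

```text
time_s: 11.88
position: [0.4589, 0.1623, 0.0328]
tool_rot: [[-0.171, 0.985, 0.0], [0.985, 0.171, 0.0], [0.0, 0.0, -1.0]]
ft_force: [-0.3, -0.9, -0.0]
grip_width: 0.0003
gripper_force: 0.2
```

{"api": "jog_arm", "payload": {
  "plan": "0 0 0 0.3 0 0 255;0 0 0 0.3 0 0 255;0 0 0 0.3 0 0 255;0 0 0 0.3 0 0 255;0 0 0 0.3 0 0 255;0 0 0 0.3 0 0 255;0 0 0 0.3 0 0 255;0 0 0 0.3 0 0 255;0 0 0 0.3 0 0 255;0 0 0 0.3 0 0 255"
}}

```text
time_s: 12.72
position: [0.4538, 0.1918, 0.0328]
tool_rot: [[-0.171, 0.985, -0.0], [0.985, 0.171, 0.0], [0.0, -0.0, -1.0]]
ft_force: [-0.5, 0.4, -0.1]
grip_width: 0.0
gripper_force: 0.0
```

{"api": "jog_arm", "payload": {
  "plan": "0 0 0 0.3 0 0 255;0 0 0 0.3 0 0 255;0 0 0 0.3 0 0 255;0 0 0 0.2 0 -0.2 255;0 0 0 0 0 -1 255;0 0 0 0 0 -1.5 255;0 0 0 0 0 -1.5 255;0 0 0 0 0 0 255;0 0 0 0 0 0 255;0 0 0 0 0 0 255"
}}

```text
time_s: 13.55
position: [0.4516, 0.2023, 0.0743]
tool_rot: [[-0.171, 0.985, -0.001], [0.985, 0.171, -0.0], [-0.0, -0.001, -1.0]]
ft_force: [-0.3, 0.3, 0.1]
grip_width: 0.0002
gripper_force: 0.0
```

```bash
python3 chk.py 6
```

```text
[0.4516 0.2023 0.0743] [-0.2917  0.3077  0.1284]
scene red_end 0.65 [302.9, 238.7] [ 0.5183 -0.0786 -0.0019]
scene white_end 0.85 [255.7, 296.8] [0.4469 0.2082 0.0297]
1 34 0.030846547594358703 | 2 35 0.030457358410849567 | 3 44 0.03061180909183689 | 4 46 0.030299846140238923 | 5 47 0.03102743819290582 | 6 46 0.03096558268146471 | 7 59 0.031128630742971564 | 
wrist white_end 0.8 [319.4, 275.2] [0.4515 0.1987 0.0326]
1 0 None | 2 0 None | 3 0 None | 4 39 0.03315796785772715 | 5 75 0.033548021605599526 | 6 0 None | 7 48 0.03337247422642707 |
```

View pics/m6.png

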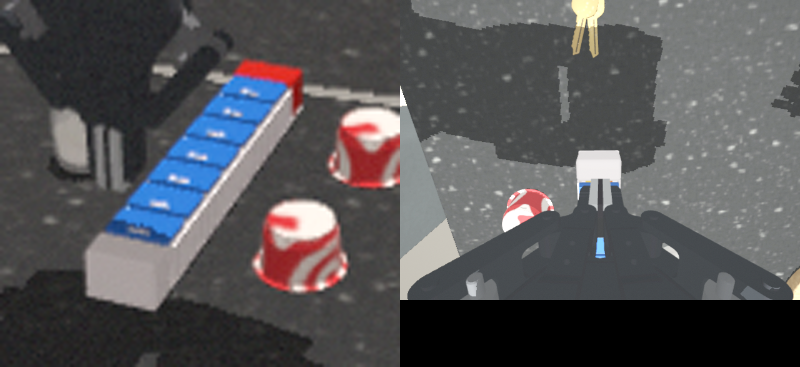

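All seven lids lie flat from red (270,75) to white (130,240), with the box where it was and the fingers clear of it.

```bash
python3 -c "
from rig import job;print(job.close_job())"
```

```text
the job is handed in; nothing more can be done
None
```

All seven lids were pressed shut in order from red to white; the last pictures show them flat, the box in place and the fingers clear, and the job is handed in (no verdict was returned).

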